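# Work the barbed wedge out of a strap clamp and unload the gauge block

## Robot

A 6-joint arm with a two-finger parallel gripper is mounted at the origin on a cart in front of the work surface, level with it; the furniture and walls round the work are solid. World frame = base frame: x ahead of the robot, y to its left, z up, the work surface at z = 0. Lengths are in m, angles in degrees, forces in N, time in s.
With the tool pointing down it reaches from about 0.4 to 0.825 m from the base axis. Payload 7 kg.
Tool frame: the origin (TCP) lies midway between the tips of the shut fingers; the grasp point (between the pads) lies r.grip_depth behind it (r.grip_depth is the distance from the TCP to the grasp point, in m); z points along the fingers, y is the line along which they close (so a half turn about z gives the same grasp; the last joint's range is limited). The gripper opens to 88 mm and grips with 3 to 60 N. Pads are 19 mm wide; open, the fingers measure 130 mm over their backs; the gripper's body (78 mm by 193 mm) begins 47 mm behind the grasp point.
Start: joints at [91.679, 20.546, 0.682, 0, -70.136, -16.507], TCP at [0.173, 0.652, 0.227] pointing down, gripper open.
Joint ranges: [-176.03, 176.03], [-82.01, 121.73], [-58.28, 71.71], [-173.87, 95.51], [-174.79, -0.11], [-173.66, 173.66]. Speed limits (degrees/s): [136.94, 136.94, 172.46, 180, 180, 180].

## Interface

Orientations are given as [roll, pitch, yaw] about the fixed x, y, z axes, in that order (R = Rz(yaw) Ry(pitch) Rx(roll)).
In Python, from plant import r, imaging, telemetry, order gives the robot as it stands (r), with the cameras (imaging), the readings (telemetry) and the job (order).
- The arm moves only by the tool inch_along, called after "Call:" by a JSON object that holds its "op" and its "data". Schema: {"type":"object","properties":{"increments":{"type":"array","items":{"type":"array","items":{"type":"array","items":{"type":"number"},"minItems":6,"maxItems":6},"minItems":1,"maxItems":12},"minItems":1,"maxItems":1},"aperture":{"type":"number"},"grip_n":{"type":"number"},"only":{"type":"string"},"quiet":{"type":"boolean"},"lines":{"type":"string"}},"required":["increments"],"additionalProperties":false}. increments is a list that holds a single list of rows (three levels of brackets), with 1 to 12 rows, each of 6 numbers: dx, dy, dz in normalised numbers (1 is 75 cm), then a rotation vector rx, ry, rz in fractions of the full range, 1 being 180 degrees; each row is the pose to reach, as a shift and turn from the pose commanded when the call began, along the tool's axes at that moment; what a row does not reach only later rows make up. A row lasts 1/12 s, in which the tool goes at most 0.0417 m and 7.16 degrees, less where a joint would pass 70% of its speed; a pose out of reach is approached as far as the arm can. aperture is the finger opening in m, set as the call begins (left out keeps the last). The fingers move at their own pace and stop on an object; grip_n is the grip in N (left out, the last holds). Time passes only in rows, so rows that do not move let the fingers close. The tool returns the time, the measured TCP pose, the force, the opening and the grip force at its end. only (a regular expression) keeps the lines of the reply that match it, lines (a string "A,B") keeps lines A to B, and quiet returns only ok. A shift or turn number past 1, either way, is cut back to 1. Input that does not fit is refused with a message, and nothing moves.
- telemetry.get_state(): the state, without advancing time (a new reading comes with each control period).
- imaging.capture(name): name is "scene" or "side" or "wrist"; returns a dict with "frame" (384x512x3 uint8, red, green, blue), "z_map" (384x512 float32, m along the optical axis (not along the pixel's ray), 0 where there is no reading), "fx", "fy", "cx", "cy" (pixels), "cam_to_world" (4x4, takes a point from camera to world coordinates). Camera axes: x right, y down, z forward; pixel columns grow to the right and rows downward; lengths in m; the calibration is good to about 2 mm. The wrist camera is an equidistant fisheye: a pixel r from the principal point sees the ray r / f radians off the axis. A picture is of the moment at which its call begins.
- order.close_job(): hands the job in; it is judged then, once.
The state is a dict: "time_s": time; "joints": joint angles; "qd": joint speeds; "joint_torque": joint torques, N m; "tcp_pos": TCP position; "eef_rot": TCP orientation; "contact_force": force on the tool from outside, world axes, zero at the start; "moment": the same for the moment, N m; "gripper_width": finger opening in m; "gripper_force": force on a finger pad.
Only numpy, scipy, OpenCV 4.12 (cv2) and the standard library are available. Lean on these libraries where they do the work, as an engineer would, in place of code of your own. Each camera call takes 0.05 s, during which the arm holds its last target. There are 200 camera calls.

## Task

Free the small steel gauge block from the strap clamp: take the locking wedge by its upright handle, work it loose with alternating small side pulls until it slides out of the clamp, and lay it flat in the long shallow metal tray. Then swing the hold-down strap up until it stands about upright and stays open, lift out the block, and stand it upright on the middle of the square wooden rest without dropping it. Leave the other things on the bench where they are.

Things in the scene. Friction and masses are not known exactly. Their poses are not given: they have to be found in the camera images.
- clamp: Fixed steel strap clamp on a base plate 234 x 90 x 8 mm. Origin: on the bench under the throat, on the centre line; z up. +x runs along the plate to the block (plate x = -66 to 168); the wedge is drawn out towards -x; +y is left when looking along +x. Behind the throat the channel is 54 wide, walls 24 high to x = 60; cheeks x = 60 to 90, |y| = 27 to 33, 62 high, carry the strap's hinge.
- throat (a point): Throat, at clamp x = 0, y = 0, 8 mm above the bench (plate top): two posts, x = -3 to 3, 30 mm apart (y = -15, +15), a bridge over them (25 to 34 above the bench) and on it a plunger housing, to 44. The sprung plunger presses on the wedge with 2 to 4 N, so it drags; the first side pull may need 5 to 15 N. Pulled straight out, a wedge tooth catches behind a post.
- hinge (a point): Middle of the strap's hinge pin: clamp x = 75, y = 0, 50 mm above the bench; axis along clamp y.
- nest (a point): Middle of the block's nest floor: clamp x = 140, y = 0, 14 mm above the bench; rims to 19 mm above the bench.
- wedge: Loose steel wedge, 140 long, about 0.22 kg. Origin: on its underside; seated, it is at clamp x = 0, y = -3 to 3, z = 8, axes as the clamp's. Handle plate x = -62 to -24, 12 thick, 52 high, outside the throat. Blade to the nose at x = 78, 16 wide, thickness 15 falling to 9, under the strap's heel. Free of the bridge after 81 mm of travel; keep it parallel to the clamp and at its height till then.
- wedge_teeth (a point): Middle tooth, wedge x = 26.5, y = -13, z = 5. Three square teeth stand 10 mm out of the flanks, to |y| = 18: x = 5 to 12 on +y, 23 to 30 on -y, 41 to 48 on +y. Side pulls, wedge 3 to 7 mm off centre (7 = against the post, best 5): to -y and out to 17.5 mm of travel (15 to 20), to +y and out to 35.5 (33 to 38), to -y and out; past 51 mm nothing catches.
- wedge_grip (a point): Where to hold the wedge: middle of its handle plate, wedge x = -43, y = 0, 38 mm above its underside; pinch the 12 mm thickness (along wedge y) from above.
- wedge_mid (a point): Middle of the wedge's length on its underside (wedge x = 8, y = 0, z = 0).
- strap (a joint): Strap's hinge: 0 = down on the block; grows as the toe swings up and back towards clamp -x, to 2.0 rad. Stiff (0.16 N m, 2.5 N at the boss), stays where it is left. Cannot open while the wedge is under its heel. Past 1.3 rad it counts as open; 1.6 to 1.8 gives the gripper most room over the block.
- strap_boss (a point): Centre of the round lift boss near the strap's toe, 65 mm from the hinge pin, 18 in diameter, 30 wide: pinch it from above across the clamp's y. The strap is 26 wide, 10 thick and ends 15 mm past the boss. Closed, the boss is straight above the block, 50 above the bench, 12 mm above the block's top.
- gauge_block: Plain grey steel block, 24 high, 0.11 kg; own x 20 mm, own y 30 mm, z up. Origin: centre of its underside. In the nest its 20 mm width lies along the clamp's y (grip that from above) and its 30 mm along the clamp's x; its underside is 14 and its top 38 above the bench.
- tray: Fixed shallow open aluminium tray, 200 (own x) x 100 (own y) x 18 mm high, walls and floor 4 thick. Origin: centre of its underside on the bench.
- rest: Fixed square wooden rest 100 x 100 mm with a cork top 14 mm above the bench. Origin: centre of its underside on the bench, z up.
- swab_tin: Bystander: round grey tin, 66 diameter, 40 high; origin centre of its underside.
- loupe: Bystander: black eye loupe, 39 diameter, 42 high; origin centre of its underside.
- screwdriver: Bystander: screwdriver lying on the bench, 146 long, 19 high; origin under its middle.

How it is judged (in metres and radians):
On the way, in this order (a step that is already met when the one before it is completed fails the run):
1. the wedge is out of the clamp, its nose clear of the throat (x of wedge in the frame of clamp below -0.081 m and value of joint strap below 0.3 rad), for 0.1 s.
2. the wedge lies flat in the tray, let go, with the strap still down (x of wedge_mid in the frame of tray between -0.06 and 0.06 m and y of wedge_mid in the frame of tray between -0.045 and 0.045 m and z of wedge_mid in the frame of tray below 0.012 m and angle between wedge's own z axis and vertical below 0.12 rad and contact force between the fingers and wedge below 0.1 N and linear speed of wedge below 0.02 m/s and value of joint strap below 0.3 rad), for 0.2 s.
3. the strap is swung open and stays, let go, with the block still in its nest (value of joint strap above 1.3 rad and contact force between the fingers and clamp below 0.1 N and z of gauge_block in the frame of clamp below 0.02 m and x of gauge_block in the frame of clamp between 0.13 and 0.15 m), for 0.2 s.
At the end, for the whole second after the job is handed in: Wedge flat in the tray (middle within 60 mm along, 45 mm across of its centre, tilt < 0.12 rad); strap open past 1.3 rad; block upright on the wooden rest (centre within 36 mm of its centre along each side, tilt < 0.1 rad); all at rest and let go (x of wedge_mid in the frame of tray between -0.06 and 0.06 m and y of wedge_mid in the frame of tray between -0.045 and 0.045 m and z of wedge_mid in the frame of tray below 0.012 m and angle between wedge's own z axis and vertical below 0.12 rad and x of gauge_block in the frame of rest between -0.036 and 0.036 m and y of gauge_block in the frame of rest between -0.036 and 0.036 m and z of gauge_block in the frame of rest between 0.009 and 0.019 m and angle between gauge_block's own z axis and vertical below 0.1 rad and linear speed of each of wedge, gauge_block below 0.02 m/s and contact force between the fingers and wedge below 0.1 N and contact force between the fingers and gauge_block below 0.1 N and value of joint strap above 1.3 rad); the robot touches nothing.
It fails at once if a bystander is moved by more than 30 mm (distance of any of swab_tin, loupe, screwdriver from where it was at the start of the episode above 0.03 m).
It fails at once if the gauge block is dropped (moves faster than 0.6 m/s with no finger on it) (linear speed of gauge_block above 0.6 m/s and contact force between the fingers and gauge_block below 0.1 N).
It also fails if it takes over 72 s, if anything falls off the work surface, if the arm or the gripper's body presses on something with over 40 N, if the wrist force passes 120 N, or if a joint passes its speed limit or range.

## Working session

There is one attempt and no reset: what is moved stays moved. The work goes in short steps, Python scripts to look and compute and a tool call to move; the robot and the scene stay as the last step left them, time stands still between calls to the robot, and variables do not carry over. Pictures are saved under pics/ and viewed, at most 10 in all, crops included, and the job is handed in when it is done.

```bash
ls; mkdir -p pics
```

Run:
```python
from plant import r, imaging, telemetry, order
import cv2,numpy as np
print(r.grip_depth, telemetry.get_state())
for n in ["scene","side","wrist"]:
    c=imaging.capture(n); np.savez(f"pics/{n}0.npz",**c); print(n,c["fx"],c["fy"],c["cx"],c["cy"],np.round(c["cam_to_world"],3).tolist())
    cv2.imwrite(f"pics/{n}0.png",cv2.resize(c["frame"][:,:,::-1],(800,600),interpolation=cv2.INTER_CUBIC))
```

```text
pics
plant.py
0.0188 {'time_s': 0.0, 'joints': array([ 9.16786221e+01,  2.05897464e+01,  6.35346226e-01, -2.02519011e-02,
       -7.01377412e+01, -1.65097948e+01]), 'qd': array([-0.12827867,  0.05242075, -0.04450706,  0.004303  ,  0.00422915,
        0.02485022]), 'joint_torque': array([-2.26601669e-04, -5.82713056e+01,  2.93053490e+01,  6.99742064e+00,
        6.96349656e-03, -1.38752503e-04]), 'tcp_pos': array([0.17264798, 0.65204087, 0.2256533 ]), 'eef_rot': array([ 1.79906247e+02, -7.93373841e-03, -1.48380622e+01]), 'contact_force': array([ 0.1293821 , -0.71059781,  0.61289005]), 'moment': array([ 0.02715118, -0.01517727,  0.04797286]), 'gripper_force': 0.0, 'gripper_width': 0.08720102725143553}
scene 405.621855497887 405.621855497887 249.26352694077687 188.4060448231139 [[0.845, -0.376, 0.382, 0.214], [-0.535, -0.61, 0.584, -0.616], [0.014, -0.697, -0.716, 0.842], [0.0, 0.0, 0.0, 1.0]]
side 455.2639159718653 455.2639159718653 248.91097250433117 187.58471319316698 [[0.447, 0.772, -0.452, 1.288], [0.895, -0.39, 0.219, -0.32], [-0.007, -0.503, -0.864, 1.36], [0.0, 0.0, 0.0, 1.0]]
wrist 297.3186396354542 297.3186396354542 250.28487349208746 191.93994897621909 [[-0.256, -0.929, -0.269, 0.246], [-0.967, 0.247, 0.069, 0.633], [0.002, 0.278, -0.961, 0.383], [0.0, 0.0, 0.0, 1.0]]
```

View pics/scene0.png

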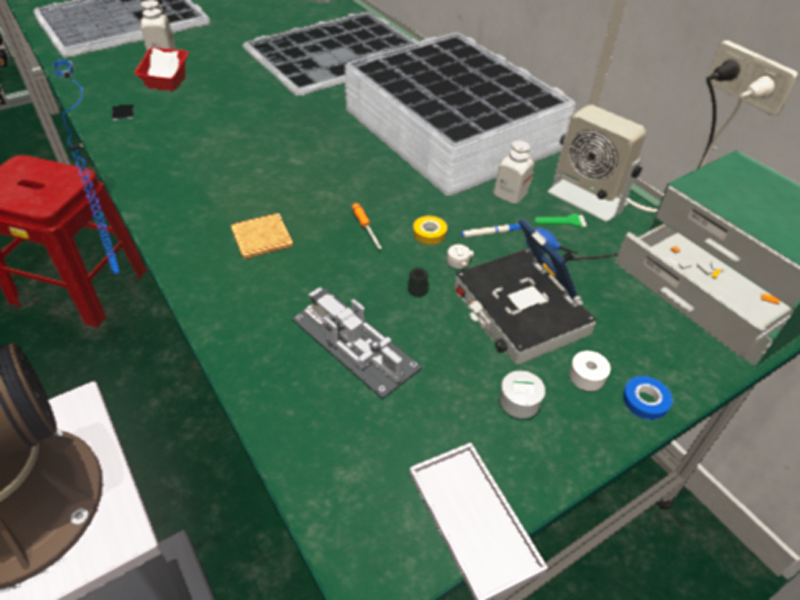

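View pics/side0.png

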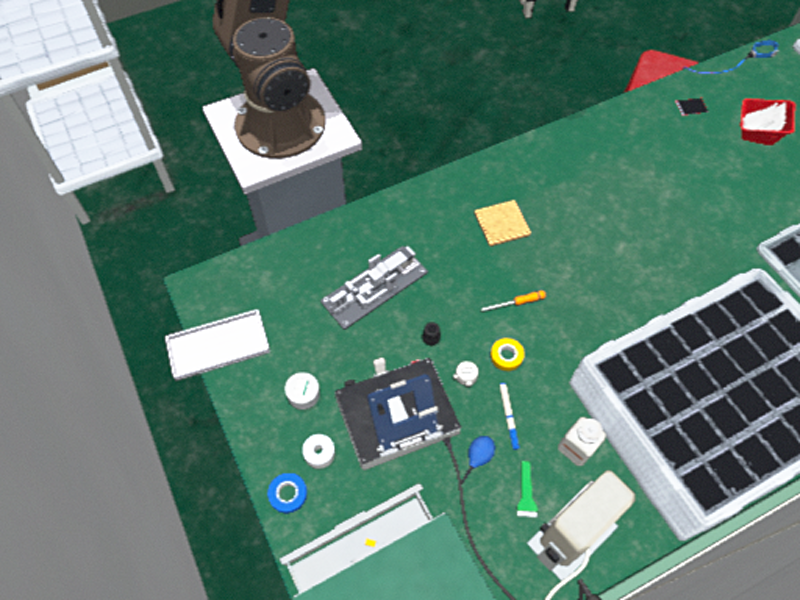

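Scene view: clamp about (355,340), rest (262,235), tray (480,525), screwdriver (367,225), loupe (418,282) and tin (522,393), all in the enlarged picture. In the side view, the clamp is at (375,285), rest (502,222) and tray (218,345). I'll crop in on the clamp next.

Run:
```python
import cv2,numpy as np
def crop(n,x0,y0,x1,y1,s,out):
    f=np.load(f"pics/{n}0.npz")["frame"][y0:y1,x0:x1,::-1]
    cv2.imwrite(out,cv2.resize(f,None,fx=s,fy=s,interpolation=cv2.INTER_CUBIC))
crop("scene",184,178,274,256,7.5,"pics/c1.png")
crop("side",200,150,280,212,9,"pics/c2.png")
```

```text
(no output)
```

View pics/c1.png

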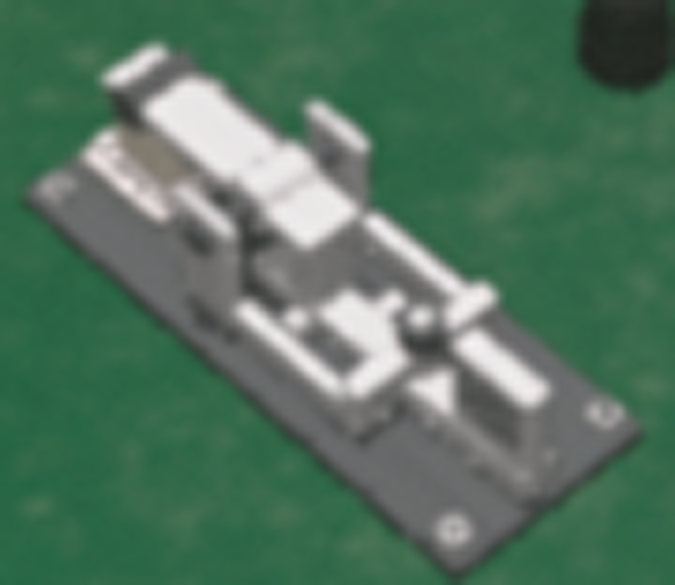

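View pics/c2.png

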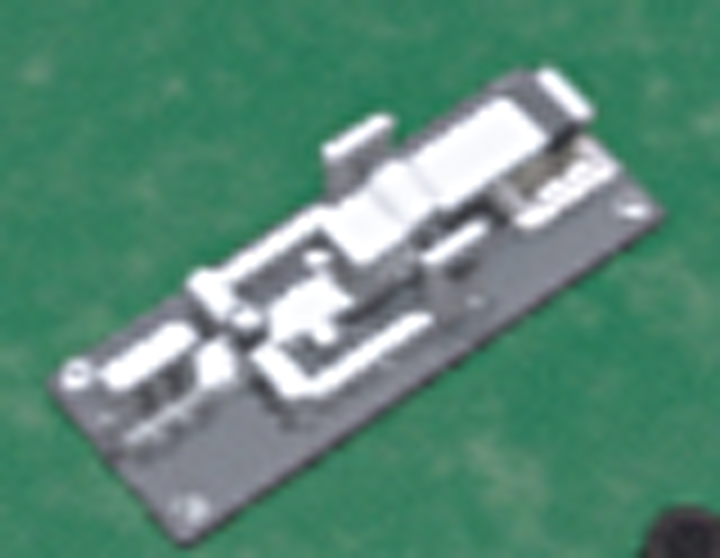

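Crops show, in crop pixels: the handle plate top at c1 (455..548, 335..400) and c2 (105..190, 325..385). Plate corners are c1 (30,190), (640,430), (455,578) and c2 (50,390), (180,545), (665,210). The strap toe is at c1 (135,70) and c2 (565,95).

Create h.py:
```python
import numpy as np, cv2
from scipy.spatial.transform import Rotation as R
C={n:dict(np.load(f"pics/{n}0.npz")) for n in ["scene","side","wrist"]}
def ray(c,u,v,fish=False):
    x=(u-c["cx"])/c["fx"]; y=(v-c["cy"])/c["fy"]
    if fish:
        t=np.hypot(x,y); d=np.array([np.sin(t)*x/t,np.sin(t)*y/t,np.cos(t)])
    else: d=np.array([x,y,1.])
    T=c["cam_to_world"]; return T[:3,3],T[:3,:3]@d
def plane(c,u,v,z,fish=False):
    o,d=ray(c,u,v,fish); return o+d*(z-o[2])/d[2]
def tri(a,b):
    (o1,d1),(o2,d2)=a,b; d1=d1/np.linalg.norm(d1); d2=d2/np.linalg.norm(d2)
    s=np.linalg.lstsq(np.c_[d1,-d2],o2-o1,rcond=None)[0]
    p,q=o1+d1*s[0],o2+d2*s[1]; return (p+q)/2,np.linalg.norm(p-q)
def proj(c,P,fish=False):
    T=c["cam_to_world"]; p=T[:3,:3].T@(np.asarray(P)-T[:3,3])
    if fish:
        h=np.hypot(p[0],p[1]); t=np.arctan2(h,p[2]); return c["fx"]*t*p[0]/h+c["cx"],c["fy"]*t*p[1]/h+c["cy"]
    return c["fx"]*p[0]/p[2]+c["cx"],c["fy"]*p[1]/p[2]+c["cy"]
s1=lambda u,v:(184+(u+.5)/7.5-.5,178+(v+.5)/7.5-.5)
s2=lambda u,v:(200+(u+.5)/9-.5,150+(v+.5)/9-.5)
f=lambda u,v:((u+.5)/1.5625-.5,(v+.5)/1.5625-.5)
```

Create m.py:
```python
from h import *
S,D=C["scene"],C["side"]; np.set_printoptions(precision=4,suppress=True)
print("plate scene",*[plane(S,*s1(*p),.008) for p in [(30,190),(640,430),(455,576)]])
print("plate side",*[plane(D,*s2(*p),.008) for p in [(50,388),(180,543),(665,210)]])
for n,a,b in [("c-66,-45",(640,430),(180,543)),("c-66,45",(455,576),(50,388)),("handle out end mid",(540,392),(112,380)),("handle in end mid",(463,342),(185,332)),("toe A",(105,80),(545,72)),("toe B",(160,45),(590,115)),("cheek -y in end",(315,105),(487,228)),("bridge -y",(488,292),(300,392))]:
    print(n,*tri(ray(S,*s1(*a)),ray(D,*s2(*b))))
print("rest scene",*[plane(S,*f(*p),.014) for p in [(231,222),(281,214),(292,243),(243,257)]])
print("rest side",*[plane(D,*f(*p),.014) for p in [(475,210),(518,201),(530,236),(488,244)]])
print("tray scene",*[plane(S,*f(*p),.018) for p in [(411,466),(472,445),(547,564),(478,598)]])
print("tray side",*[plane(D,*f(*p),.018) for p in [(166,336),(264,312),(270,350),(172,377)]])
```

```bash
python3 m.py
```

Run:
```python
import cv2,numpy as np
f=np.load("pics/wrist0.npz")["frame"][:,:,::-1]
cv2.imwrite("pics/w0.png",cv2.resize(f,(800,600),interpolation=cv2.INTER_CUBIC))
```

```text
(no output)
```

View pics/w0.png

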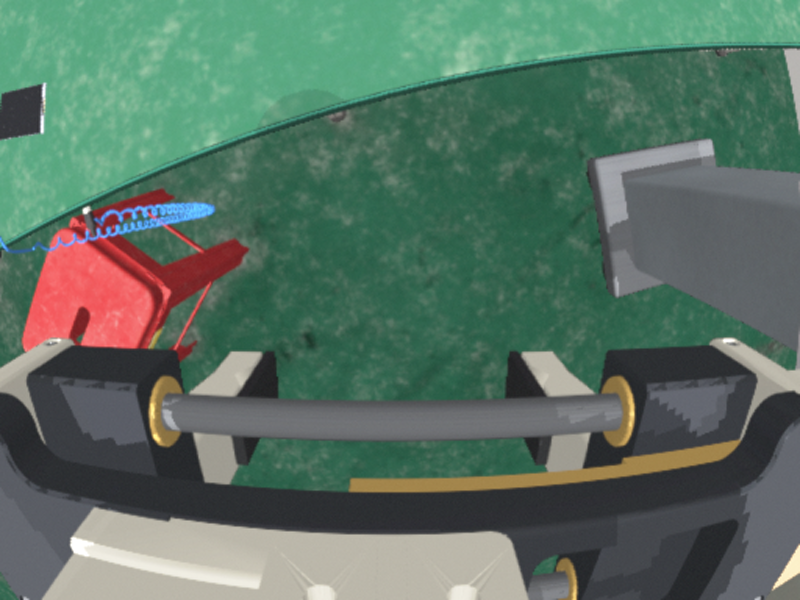

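Wrist view: the fingers are at (240,420) and (540,420), with only the bench edge and floor below them, so the clamp is out of view. I'll fit the poses from the two fixed cameras.

Create fit.py:
```python
from h import *
from scipy.optimize import least_squares
S,D=C["scene"],C["side"]; np.set_printoptions(precision=4,suppress=True)
def fit(obs,x0):
    def W(p,m): c,s=np.cos(p[2]),np.sin(p[2]); return [p[0]+c*m[0]-s*m[1],p[1]+s*m[0]+c*m[1],m[2]]
    def F(p): return np.concatenate([np.array(proj(c,W(p,m)))-uv for c,m,uv in obs])
    q=least_squares(F,x0,loss="soft_l1"); print(q.x[:2],np.rad2deg(q.x[2]),"res px",F(q.x).round(1)); return q.x
mm=lambda *a:np.array(a)/1000
print("clamp");c=fit([(S,mm(168,45,8),s1(30,190)),(S,mm(-66,-45,8),s1(640,430)),(S,mm(-66,45,8),s1(455,576)),(D,mm(-66,45,8),s2(50,388)),(D,mm(-66,-45,8),s2(180,543)),(D,mm(168,-45,8),s2(665,210))],[.56,-.05,1.77])
print("handle(wedge pose)");w=fit([(S,mm(-62,0,60),s1(540,392)),(S,mm(-24,0,60),s1(463,342)),(D,mm(-62,0,60),s2(112,380)),(D,mm(-24,0,60),s2(185,332))],c)
print("strap toe");fit([(S,mm(155,13,55),s1(105,80)),(S,mm(155,-13,55),s1(160,45)),(D,mm(155,13,55),s2(545,72)),(D,mm(155,-13,55),s2(590,115))],c)
print("rest");fit([(q,mm(x,y,14),f(*uv)) for q,L in [(S,[(231,222),(281,214),(292,243),(243,257)]),(D,[(494,206-5) if 0 else (475,210),(518,201),(530,236),(488,244)])] for (x,y),uv in zip([(-50,50),(50,50),(50,-50),(-50,-50)] if q is S else [(-50,-50),(-50,50),(50,50),(50,-50)],L)],[.53,.34,-.2])
print("tray");t=fit([(q,mm(x,y,18),f(*uv)) for q,L in [(S,[(411,466),(472,445),(547,564),(478,598)]),(D,[(166,336),(264,312),(270,350),(172,377)])] for (x,y),uv in zip([(100,50),(100,-50),(-100,-50),(-100,50)] if q is S else [(-100,50),(100,50),(100,-50),(-100,-50)],L)],[.53,-.36,1.4])
```

```bash
python3 fit.py
```

```text
clamp
[ 0.5568 -0.0484] 101.21322860999312 res px [-1.1 -0.1  0.8 -0.5  0.  -0.3 -1.2 -1.  -0.2  0.2  0.1  0.6]
handle(wedge pose)
[ 0.5526 -0.0484] 104.01905354043127 res px [ 0.5  0.5 -0.4 -1.2 -0.7  0.4  0.3 -0.8]
strap toe
[ 0.5619 -0.0491] 102.98592212853599 res px [ 0.1 -0.1  0.1 -0.2 -0.1 -0.2 -0.2 -0.2]
rest
[0.53   0.3403] -12.688687374917697 res px [ 1.3  0.2  0.1 -0.9  0.4 -0.3 -0.6 -2.2 -0.1 -0.4 -1.7  0.1 -0.3 -0.7
 -0.  -0.2]
tray
[ 0.53   -0.3553] 81.10820707031463 res px [ 0.1 -1.1  0.1 -2.9  0.1  1.4  0.5  0.2  0.3 -0.4 -3.1 -1.3 -0.4 -0.1
  1.3 -0.1]
```

Create go.py:
```python
import sys,numpy as np
from scipy.spatial.transform import Rotation as R
from plant import r, imaging, telemetry, order
np.set_printoptions(precision=4,suppress=True)
def delta(p,yaw):
    s=telemetry.get_state(); A=R.from_euler("xyz",s["eef_rot"],degrees=True); B=R.from_euler("xyz",[180,0,yaw],degrees=True)
    return A.inv().apply(np.array(p)-s["tcp_pos"]), (A.inv()*B).as_rotvec(degrees=True), s
if __name__=="__main__":
    x,y,z,yaw=map(float,sys.argv[1:5]); d,w,s=delta([x,y,z],yaw)
    print(d,w,"len",np.linalg.norm(d),s["tcp_pos"],s["eef_rot"],s["contact_force"])
```

```bash
python3 go.py .532 .0687 .16 -78.3
```

```text
[0.4967 0.472  0.0665] [ 0.0603 -0.0455 63.4701] len 0.6884099996598226 [0.1727 0.6522 0.2258] [179.9286  -0.0067 -14.8299] [0.7774 0.2428 0.2248]
```

Units first: shifts go in shares of 75 cm and turns go in shares of 180 degrees. So 0.325 m is 0.4333, 0.309 m is 0.412, 63.5 degrees is 0.3528.

Call:
{"op": "inch_along", "data": {"increments": [[[0.0267,0.0253,0.004,0,0,0.0222],[0.0667,0.0627,0.0093,0,0,0.0556],[0.104,0.0987,0.0133,0,0,0.0889],[0.1413,0.1333,0.0187,0,0,0.1222],[0.1787,0.1693,0.024,0,0,0.1556],[0.216,0.2053,0.0293,0,0,0.1889],[0.2533,0.24,0.0347,0,0,0.2222],[0.2907,0.276,0.04,0,0,0.2556],[0.328,0.312,0.0453,0,0,0.2889],[0.3653,0.3467,0.0507,0,0,0.3222],[0.4027,0.3827,0.0547,0,0,0.3444],[0.4333,0.412,0.0587,0,0,0.3528]]], "aperture": 0.06}}

```text
time_s: 1.15
tcp_pos: [0.4084, 0.2682, 0.1824]
eef_rot: [180.0, -0.0, -78.6]
contact_force: [0.5, 0.2, -0.2]
gripper_width: 0.0596
gripper_force: 0.0
```

```bash
python3 go.py .532 .0687 .16 -78.3
```

```text
[ 0.2201 -0.0817  0.0224] [ 0.0097 -0.003  -0.2874] len 0.235817948724008 [0.4084 0.2682 0.1824] [179.9903  -0.003  -78.5874] [ 0.4528  0.2474 -0.18  ]
```

Scaled: 0.22 m is 0.2933, 0.21 m is 0.28.

Call:
{"op": "inch_along", "data": {"increments": [[[0.0333,-0.012,0.0027,0,0,0],[0.0733,-0.0267,0.0067,0,0,0],[0.12,-0.044,0.012,0,0,0],[0.1667,-0.0613,0.0173,0,0,0],[0.2133,-0.0787,0.0213,0,0,0],[0.2533,-0.0933,0.0267,0,0,0],[0.28,-0.104,0.0293,0,0,0],[0.2933,-0.1093,0.0293,0,0,0],[0.2933,-0.1093,0.0293,0,0,0],[0.2933,-0.1093,0.0293,0,0,0]]]}}

```text
time_s: 1.98
tcp_pos: [0.5325, 0.0716, 0.1604]
eef_rot: [180.0, 0.0, -78.4]
contact_force: [0.1, 0.1, -0.0]
gripper_width: 0.0599
gripper_force: 0.0
```

Run:
```python
from plant import r, imaging, telemetry, order
import cv2,numpy as np
c=imaging.capture("wrist"); np.savez("pics/wrist1.npz",**c); print(c["cam_to_world"].round(3).tolist())
cv2.imwrite("pics/w1.png",cv2.resize(c["frame"][:,:,::-1],(800,600),interpolation=cv2.INTER_CUBIC))
```

```text
[[-0.98, -0.193, -0.056, 0.548], [-0.201, 0.941, 0.271, -0.002], [0.001, 0.277, -0.961, 0.318], [0.0, 0.0, 0.0, 1.0]]
```

View pics/w1.png

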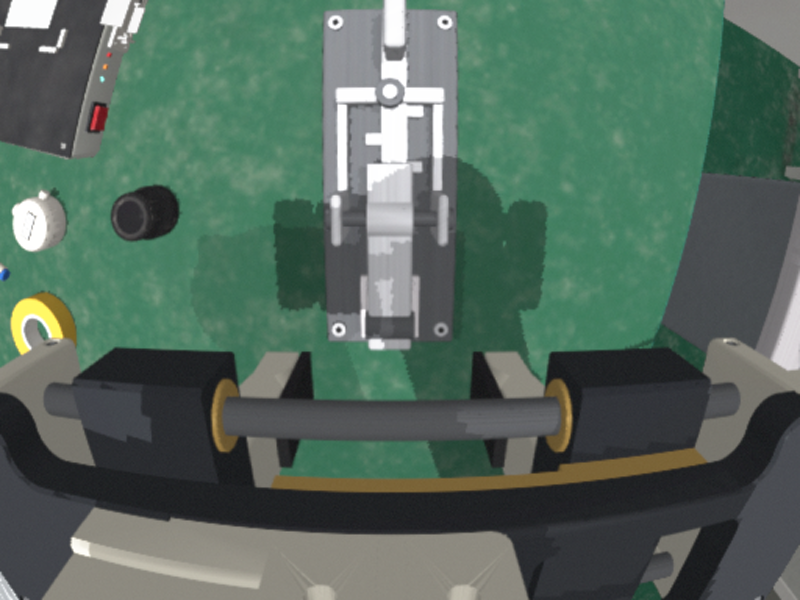

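Wrist view, clamp centred: plate corners at (326,11), (457,11), (325,340) and (452,340). The plunger is at (390,92), the handle's top inner end spans (385..404,55), the cheek tops are at (336,220) and (444,220), and the toe is at (389,347). I'll fit from these.

Create fit2.py:
```python
from h import *
from scipy.optimize import least_squares
np.set_printoptions(precision=4,suppress=True)
w=dict(np.load("pics/wrist1.npz")); S,D=C["scene"],C["side"]; mm=lambda *a:np.array(a)/1000
def fit(obs,x0):
    def W(p,m): c,s=np.cos(p[2]),np.sin(p[2]); return [p[0]+c*m[0]-s*m[1],p[1]+s*m[0]+c*m[1],m[2]]
    def F(p): return np.concatenate([np.array(proj(c,W(p,m),c is w))-uv for c,m,uv in obs])
    q=least_squares(F,x0,loss="soft_l1"); print(q.x[:2],np.rad2deg(q.x[2]),"res px",F(q.x).round(1)); return q.x
ow=[(w,mm(-66,-45,8),f(326,11)),(w,mm(-66,45,8),f(457,11)),(w,mm(168,-45,8),f(325,340)),(w,mm(168,45,8),f(452,340))]
os=[(S,mm(168,45,8),s1(30,190)),(S,mm(-66,-45,8),s1(640,430)),(S,mm(-66,45,8),s1(455,576)),(D,mm(-66,45,8),s2(50,388)),(D,mm(-66,-45,8),s2(180,543)),(D,mm(168,-45,8),s2(665,210))]
c=fit(ow,[.557,-.049,1.77]); fit(ow+os,c)
def cl(p): d=p[:2]-c[:2]; return 1e3*np.array([np.cos(c[2])*d[0]+np.sin(c[2])*d[1],-np.sin(c[2])*d[0]+np.cos(c[2])*d[1],p[2]])
for n,u,v,z in [("plunger",390,92,.044),("handle in L",385,55,.06),("handle in R",404,55,.06),("bridgeL",337,95,.034),("bridgeR",443,95,.034),("cheekL",336,200,.062),("cheekR",444,200,.062),("toe",389,347,.055),("blade L at heel",382,150,.02),("blade R",408,150,.02),("mid tooth tip",366,139,.018),("3rd tooth tip",421,167,.018),("hinge strap mid",390,218,.06)]: print(n,cl(plane(w,*f(u,v),z,True)))
fr=cv2.resize(w["frame"][0:130,195:305,::-1],None,fx=4.6,fy=4.6,interpolation=cv2.INTER_CUBIC); cv2.imwrite("pics/w1c.png",fr)
```

```bash
python3 fit2.py
```

```text
[ 0.558  -0.0481] 101.10085196461188 res px [-1.2 -1.7  1.1 -1.   0.7  0.9 -0.6  1.6]
[ 0.5577 -0.0482] 101.04964113224541 res px [-0.9 -1.7  1.4 -1.   0.8  0.9 -0.4  1.6 -0.7 -0.4  1.  -0.7  0.2 -0.5
 -1.  -0.9 -0.1  0.4  0.4  0.9]
plunger [ 1.0019 -0.2296 44.    ]
handle in L [-17.7558  -3.0913  60.    ]
handle in R [-17.8722   7.2979  60.    ]
bridgeL [  0.908  -32.1754  34.    ]
bridgeR [ 0.4069 31.6478 34.    ]
cheekL [ 63.9997 -29.3935  62.    ]
cheekR [63.5137 30.0639 62.    ]
toe [152.8627   0.4241  55.    ]
blade L at heel [34.6578 -5.0468 20.    ]
blade R [34.4881 11.3667 20.    ]
mid tooth tip [ 27.4456 -15.3056  18.    ]
3rd tooth tip [45.2449 19.8657 18.    ]
hinge strap mid [74.2087  0.4241 60.    ]
```

View pics/w1c.png

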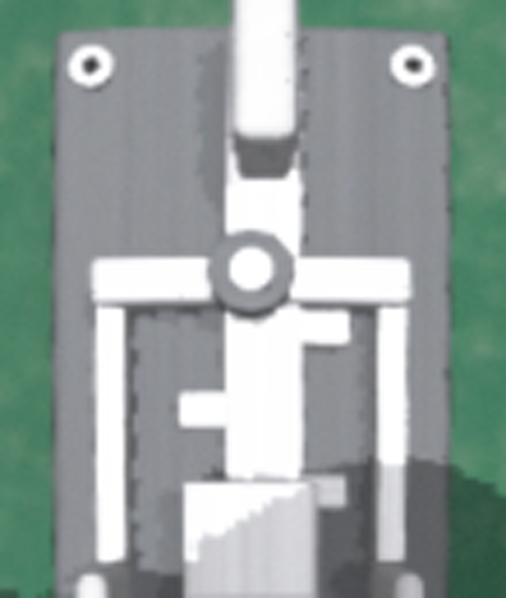

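Enlarged view: the wedge is seated and parallel, about +2.5 mm in clamp y. The teeth are visible at crop (330,325), (203,408) and (330,490), and the handle's inner top end is at (265,137). Next I'll go to the handle.

```bash
python3 go.py .5638 -.0909 .1 -78.92
```

```text
[0.166  0.0021 0.0605] [0.0095 0.009  0.5706] len 0.17672159996516087 [0.5324 0.0721 0.1605] [179.9906   0.009  -78.3494] [-0.2397 -0.2299 -0.2609]
```

Scaled: 0.166 m is 0.2213, 0.155 m is 0.2067, 0.5 degrees is 0.0028.

Call:
{"op": "inch_along", "data": {"increments": [[[0.0267,0,0,0,0,0.0028],[0.06,0,0.0133,0,0,0.0028],[0.1,0.0013,0.0333,0,0,0.0028],[0.14,0.0027,0.0533,0,0,0.0028],[0.18,0.0027,0.0733,0,0,0.0028],[0.2067,0.0027,0.08,0,0,0.0028],[0.2213,0.0027,0.08,0,0,0.0028],[0.2213,0.0027,0.08,0,0,0.0028],[0.2213,0.0027,0.08,0,0,0.0028]]], "aperture": 0.04}}

```text
time_s: 2.78
tcp_pos: [0.5646, -0.0905, 0.1011]
eef_rot: [-180.0, -0.0, -78.8]
contact_force: [0.3, -0.1, -0.6]
gripper_width: 0.0399
gripper_force: 0.0
```

```bash
python3 go.py .5638 -.0909 .027 -78.92
```

```text
[0.0003 0.0009 0.0741] [-0.0438 -0.001   0.0957] len 0.07410596841211167 [ 0.5646 -0.0905  0.1011] [-179.9562   -0.0011  -78.8243] [ 0.2599 -0.142  -0.587 ]
```

Scaled: 0.074 m is 0.0987, 0.07 m is 0.0933, 0.1 degrees is 0.0006.

Call:
{"op": "inch_along", "data": {"increments": [[[0,0.0013,0.02,0,0,0.0006],[0,0.0013,0.0533,0,0,0.0006],[0,0.0013,0.08,0,0,0.0006],[0,0.0013,0.0933,0,0,0.0006],[0,0.0013,0.0987,0,0,0.0006],[0,0.0013,0.0987,0,0,0.0006],[0,0.0013,0.0987,0,0,0.0006],[0,0.0013,0.0987,0,0,0.0006]]]}}

```text
time_s: 3.45
tcp_pos: [0.5643, -0.091, 0.0279]
eef_rot: [-179.9, -0.0, -78.9]
contact_force: [0.5, 0.2, -0.2]
gripper_width: 0.0401
gripper_force: 0.0
```

```bash
python3 go.py .5638 -.0909 .027 -78.92
```

```text
[-0.0002  0.0004  0.0009] [-0.1155 -0.014   0.0275] len 0.0009859983561675966 [ 0.5643 -0.091   0.0279] [-179.8845   -0.014   -78.8926] [ 0.4587  0.1823 -0.21  ]
```

Call:
{"op": "inch_along", "data": {"increments": [[[0,0,0,0,0,0],[0,0,0,0,0,0],[0,0,0,0,0,0],[0,0,0,0,0,0],[0,0,0,0,0,0],[0,0,0,0,0,0]]], "aperture": 0.005, "grip_n": 15}}

```text
time_s: 3.95
tcp_pos: [0.5636, -0.0915, 0.0268]
eef_rot: [-180.0, -0.0, -78.9]
contact_force: [0.5, 0.2, 1.5]
gripper_width: 0.012
gripper_force: 15.0
```

```bash
python3 go.py .5638 -.0909 .027 -78.92
```

```text
[-0.0005 -0.0003 -0.0002] [-0.0365 -0.0063 -0.0113] len 0.0006217112259885186 [ 0.5636 -0.0915  0.0268] [-179.9635   -0.0063  -78.9313] [0.5245 0.2406 1.5302]
```

Scaled: -0.0077 m is -0.0103, -0.006 m is -0.008.

Call:
{"op": "inch_along", "data": {"increments": [[[0,0,0,0,0,0],[0,0,0,0,0,0],[0,-0.0027,0,0,0,0],[0,-0.0053,0,0,0,0],[0,-0.008,0,0,0,0],[0,-0.0103,0,0,0,0],[0,-0.0103,0,0,0,0],[0,-0.0103,0,0,0,0]]], "aperture": 0.005, "grip_n": 40}}

```text
time_s: 4.62
tcp_pos: [0.5677, -0.0908, 0.0268]
eef_rot: [179.7, -0.0, -78.9]
contact_force: [-9.8, -2.2, 13.8]
gripper_width: 0.0117
gripper_force: 40.1
```

```bash
python3 go.py .5638 -.0909 .027 -78.92
```

```text
[-0.0007  0.0038 -0.0002] [ 0.3378 -0.008   0.0075] len 0.0038750009671074605 [ 0.5677 -0.0908  0.0268] [179.6622  -0.0079 -78.9125] [-9.764  -2.2461 13.8076]
```

Scaled: -0.001 m is -0.0013.

Call:
{"op": "inch_along", "data": {"increments": [[[0,0,0,0,0,0],[0,0,0,0,0,0],[0,-0.0013,0,0,0,0],[0,-0.0013,0,0,0,0],[0,-0.0013,0,0,0,0]]]}}

```text
time_s: 5.03
tcp_pos: [0.5677, -0.0908, 0.0268]
eef_rot: [179.6, -0.0, -78.9]
contact_force: [-12.7, -2.0, 17.4]
gripper_width: 0.0121
gripper_force: 40.1
```

```bash
python3 go.py .5638 -.0909 .027 -78.92
```

```text
[-0.0007  0.0039 -0.0002] [ 0.4285 -0.001  -0.0063] len 0.003926646251515644 [ 0.5677 -0.0908  0.0268] [179.5715  -0.001  -78.9263] [-12.7389  -2.0212  17.3552]
```

Scaled: -0.001 m is -0.0013.

Call:
{"op": "inch_along", "data": {"increments": [[[0,0,-0.0013,0,0,0],[0,0,-0.0013,0,0,0],[0,0,-0.0013,0,0,0],[0,0,-0.0013,0,0,0]]]}}

```text
time_s: 5.37
tcp_pos: [0.5699, -0.0901, 0.0268]
eef_rot: [179.8, 0.0, -78.9]
contact_force: [-5.4, -1.5, 0.5]
gripper_width: 0.0122
gripper_force: 40.0
```

```bash
python3 go.py .5638 -.0909 .027 -78.92
```

```text
[-0.0004  0.0062 -0.0002] [ 0.2173  0.0161 -0.0225] len 0.006177420731723441 [ 0.5699 -0.0901  0.0268] [179.7827   0.0161 -78.9425] [-5.4172 -1.461   0.4889]
```

Create st.py:
```python
from plant import r, imaging, telemetry, order
import numpy as np
s=telemetry.get_state(); d=s["tcp_pos"]-[.5580,-.0482,0]; a=np.deg2rad(101.08); c,n=np.cos(a),np.sin(a); f=s["contact_force"]
print("travel %.1f wy %.1f z %.1f mm | F clamp x %.1f y %.1f z %.1f"%(-1e3*(c*d[0]+n*d[1])-43.6,1e3*(-n*d[0]+c*d[1]),d[2]*1e3,c*f[0]+n*f[1],-n*f[0]+c*f[1],f[2]),s["eef_rot"].round(2))
```

```bash
python3 st.py
```

```text
travel -0.2 wy -3.6 z 26.8 mm | F clamp x -0.4 y 5.6 z 0.5 [ 1.7978e+02  2.0000e-02 -7.8940e+01]
```

Call:
{"op": "inch_along", "data": {"increments": [[[0,-0.0013,0,0,0,0],[0.004,-0.0013,0,0,0,0],[0.0093,-0.0013,0,0,0,0],[0.0147,-0.0013,0,0,0,0],[0.02,-0.0013,0,0,0,0],[0.0227,-0.0013,0,0,0,0],[0.0227,-0.0013,0,0,0,0],[0.0227,-0.0013,0,0,0,0]]]}}

```text
time_s: 6.03
tcp_pos: [0.5763, -0.1068, 0.0275]
eef_rot: [-180.0, -0.0, -78.9]
contact_force: [1.2, -1.1, -5.7]
gripper_width: 0.0118
gripper_force: 40.0
```

```bash
python3 st.py
```

```text
travel 17.5 wy -6.7 z 27.5 mm | F clamp x -1.3 y -1.0 z -5.7 [-1.7999e+02 -3.0000e-02 -7.8950e+01]
```

Scaled: 0.0115 m is 0.0153, 0.0105 m is 0.014.

Call:
{"op": "inch_along", "data": {"increments": [[[0,0.0027,0.0005,0,0,0],[0,0.0067,0.0005,0,0,0],[0,0.0107,0.0005,0,0,0],[0,0.014,0.0005,0,0,0],[0,0.0153,0.0005,0,0,0],[0,0.0153,0.0005,0,0,0],[0,0.0153,0.0005,0,0,0]]]}}

```text
time_s: 6.62
tcp_pos: [0.5642, -0.1085, 0.0271]
eef_rot: [180.0, 0.0, -78.9]
contact_force: [0.2, 1.0, -5.6]
gripper_width: 0.0117
gripper_force: 40.0
```

```bash
python3 st.py
```

```text
travel 16.7 wy 5.4 z 27.1 mm | F clamp x 0.9 y -0.4 z -5.6 [ 1.7995e+02  1.0000e-02 -7.8920e+01]
```

Scaled: 0.0185 m is 0.0247, 0.016 m is 0.0213.

Call:
{"op": "inch_along", "data": {"increments": [[[0.0053,0,0,0,0,0],[0.0107,0,0,0,0,0],[0.016,0,0,0,0,0],[0.0213,0,0,0,0,0],[0.0247,0,0,0,0,0],[0.0247,0,0,0,0,0],[0.0247,0,0,0,0,0]]]}}

```text
time_s: 7.2
tcp_pos: [0.5684, -0.1272, 0.0272]
eef_rot: [180.0, -0.0, -79.0]
contact_force: [1.0, -2.1, -4.9]
gripper_width: 0.0117
gripper_force: 40.0
```

```bash
python3 st.py
```

```text
travel 35.9 wy 5.0 z 27.2 mm | F clamp x -2.3 y -0.6 z -4.9 [ 1.800e+02 -2.000e-02 -7.895e+01]
```

Scaled: -0.0105 m is -0.014, -0.009 m is -0.012.

Call:
{"op": "inch_along", "data": {"increments": [[[0,-0.004,0,0,0,0],[0,-0.008,0,0,0,0],[0,-0.012,0,0,0,0],[0,-0.014,0,0,0,0],[0,-0.014,0,0,0,0],[0,-0.014,0,0,0,0]]]}}

```text
time_s: 7.7
tcp_pos: [0.5793, -0.1243, 0.0272]
eef_rot: [-179.9, -0.0, -78.9]
contact_force: [0.1, 0.5, -5.5]
gripper_width: 0.0121
gripper_force: 40.0
```

```bash
python3 st.py
```

```text
travel 35.2 wy -6.3 z 27.2 mm | F clamp x 0.4 y -0.1 z -5.5 [-179.94   -0.    -78.92]
```

Scaled: 0.065 m is 0.0867, 0.06 m is 0.08.

Call:
{"op": "inch_along", "data": {"increments": [[[0.0053,0.0013,0,0,0,0],[0.012,0.0013,0,0,0,0],[0.0187,0.0013,0,0,0,0],[0.0253,0.0027,0,0,0,0],[0.0333,0.0053,0,0,0,0],[0.0427,0.008,0,0,0,0],[0.052,0.008,0,0,0,0],[0.0613,0.008,0,0,0,0],[0.0707,0.008,0,0,0,0],[0.08,0.008,0,0,0,0],[0.0867,0.008,0,0,0,0],[0.0867,0.008,0,0,0,0]]]}}

```text
time_s: 8.7
tcp_pos: [0.5855, -0.1907, 0.0272]
eef_rot: [-180.0, -0.0, -79.0]
contact_force: [1.1, -0.2, -2.6]
gripper_width: 0.0117
gripper_force: 40.0
```

```bash
python3 st.py
```

```text
travel 101.5 wy 0.4 z 27.2 mm | F clamp x -0.4 y -1.0 z -2.6 [-1.7999e+02 -1.0000e-02 -7.8980e+01]
```

Call:
{"op": "inch_along", "data": {"increments": [[[0,0,0,0,0,0],[0,0,-0.0067,0,0,0],[0,0,-0.0267,0,0,0],[0,0,-0.0533,0,0,0],[0,0,-0.0733,0,0,0],[0,0,-0.08,0,0,0],[0,0,-0.08,0,0,0]]]}}

```text
time_s: 9.28
tcp_pos: [0.5863, -0.1892, 0.089]
eef_rot: [-179.8, -0.0, -78.9]
contact_force: [0.7, -0.0, -2.8]
gripper_width: 0.012
gripper_force: 40.0
```

```bash
python3 st.py; python3 go.py .5221 -.4054 .086 -98.9
```

```text
travel 100.2 wy -0.7 z 89.0 mm | F clamp x -0.2 y -0.6 z -2.8 [-1.7982e+02 -4.0000e-02 -7.8890e+01]
[0.1998 0.1047 0.0028] [-0.1875 -0.0117 20.0089] len 0.2255329892770302 [ 0.5863 -0.1892  0.089 ] [-179.8183   -0.0439  -78.8911] [ 0.6664 -0.0285 -2.8379]
```

Scaled: 0.2 m is 0.2667, 0.19 m is 0.2533, 20 degrees is 0.1111.

Call:
{"op": "inch_along", "data": {"increments": [[[0.0133,0.0067,0,0,0,0.0056],[0.0427,0.0227,0,0,0,0.0222],[0.0747,0.04,0,0,0,0.0389],[0.1067,0.056,0,0,0,0.0556],[0.1387,0.0733,0,0,0,0.0722],[0.1707,0.0893,0,0,0,0.0889],[0.2027,0.1067,0,0,0,0.1056],[0.232,0.1213,0.0013,0,0,0.1111],[0.2533,0.1333,0.0027,0,0,0.1111],[0.2667,0.14,0.004,0,0,0.1111],[0.2667,0.14,0.004,0,0,0.1111],[0.2667,0.14,0.004,0,0,0.1111]]]}}

```text
time_s: 10.28
tcp_pos: [0.5197, -0.4061, 0.0829]
eef_rot: [179.9, 0.0, -99.0]
contact_force: [0.4, 0.4, -3.2]
gripper_width: 0.012
gripper_force: 40.0
```

```bash
python3 go.py .5221 -.4054 .0235 -98.9
```

```text
[-0.001  -0.0023  0.0594] [ 0.1008  0.0358 -0.1111] len 0.05949554528603438 [ 0.5197 -0.4061  0.0829] [179.8992   0.0357 -99.0111] [ 0.3681  0.3899 -3.2482]
```

Scaled: 0.058 m is 0.0773, 0.056 m is 0.0747.

Call:
{"op": "inch_along", "data": {"increments": [[[0,-0.0027,0.016,0,0,0],[0,-0.0027,0.04,0,0,0],[0,-0.0027,0.06,0,0,0],[0,-0.0027,0.0707,0,0,0],[0,-0.0027,0.0747,0,0,0],[0,-0.0027,0.0773,0,0,0],[0,-0.0027,0.0773,0,0,0],[0,-0.0027,0.0773,0,0,0]]]}}

```text
time_s: 10.95
tcp_pos: [0.5233, -0.4063, 0.0269]
eef_rot: [-179.9, -0.0, -98.9]
contact_force: [0.2, 0.5, -3.2]
gripper_width: 0.0118
gripper_force: 40.0
```

```bash
python3 go.py .5221 -.4054 .0235 -98.9;  python3 - <<'E'
from plant import r, imaging, telemetry, order
import cv2,numpy as np
a=imaging.capture("scene")["frame"][260:384,230:370,::-1]; b=imaging.capture("side")["frame"][180:260,90:200,::-1]
a=cv2.resize(a,(420,372),interpolation=cv2.INTER_CUBIC); b=cv2.resize(b,(380,276),interpolation=cv2.INTER_CUBIC)
o=np.zeros((372,800,3),np.uint8); o[:,:420]=a; o[:276,420:]=b; cv2.imwrite("pics/t1.png",o)
E
```

```text
[-0.0007  0.0013  0.0034] [-0.0646 -0.023   0.0007] len 0.003684263361392371 [ 0.5233 -0.4063  0.0269] [-179.9354   -0.023   -98.8993] [ 0.1873  0.5185 -3.1761]
```

View pics/t1.png

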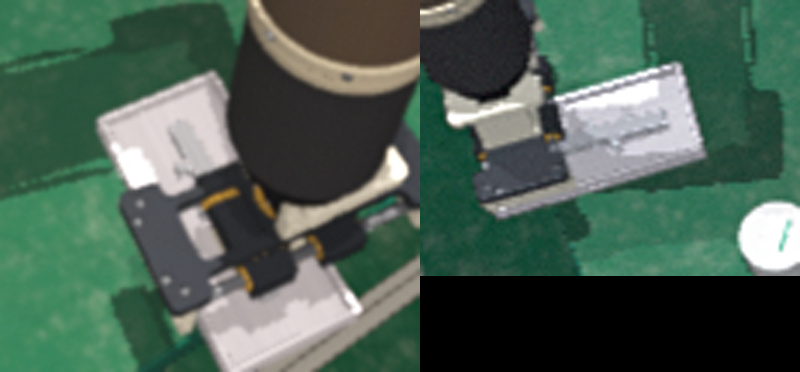

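The wedge is above the tray floor and aligned with it, its nose at (668,118) right and (185,125) left, well inside the walls. I'll lower the last few mm and release.

Scaled: 0.0036 m is 0.0048, 0.003 m is 0.004.

Call:
{"op": "inch_along", "data": {"increments": [[[0,0,0.0013,0,0,0],[0,0,0.0027,0,0,0],[0,0,0.004,0,0,0],[0,0,0.0048,0,0,0],[0,0,0.0048,0,0,0],[0,0,0.0048,0,0,0]]]}}

```text
time_s: 11.55
tcp_pos: [0.5226, -0.4064, 0.0228]
eef_rot: [-180.0, -0.0, -98.9]
contact_force: [-1.2, 0.9, 0.4]
gripper_width: 0.0118
gripper_force: 40.0
```

Call:
{"op": "inch_along", "data": {"increments": [[[0,0,0,0,0,0],[0,0,0,0,0,0],[0,0,0,0,0,0],[0,0,0,0,0,0],[0,0,0,0,0,0]]], "aperture": 0.04, "grip_n": 15}}

```text
time_s: 11.97
tcp_pos: [0.5227, -0.4063, 0.0226]
eef_rot: [-180.0, -0.0, -98.9]
contact_force: [0.4, -0.4, 0.5]
gripper_width: 0.0379
gripper_force: 0.0
```

Call:
{"op": "inch_along", "data": {"increments": [[[0,0,0,0,0,0],[0,0,-0.0133,0,0,0],[0,0,-0.04,0,0,0],[0,0,-0.08,0,0,0],[0,0,-0.1133,0,0,0],[0,0,-0.1333,0,0,0],[0,0,-0.14,0,0,0]]]}}

```text
time_s: 12.55
tcp_pos: [0.5241, -0.4072, 0.132]
eef_rot: [-179.7, -0.1, -98.9]
contact_force: [-0.2, -0.2, -0.2]
gripper_width: 0.0402
gripper_force: 0.0
```

```bash
python3 go.py .533 .082 .13 -78.92
```

```text
[-0.4847  0.0669  0.0006] [ -0.2802  -0.166  -19.9795] len 0.4893159961221036 [ 0.5241 -0.4072  0.132 ] [-179.6968   -0.1143  -98.8998] [-0.2435 -0.2362 -0.1949]
```

Units first: shifts go in shares of 75 cm and turns go in shares of 180 degrees. So -0.43 m is -0.5733, -0.41 m is -0.5467, -20 degrees is -0.1111.

Call:
{"op": "inch_along", "data": {"increments": [[[-0.0267,0.004,0,0,0,-0.0111],[-0.0733,0.0107,0,0,0,-0.0278],[-0.1267,0.0173,0,0,0,-0.0444],[-0.18,0.0253,0,0,0,-0.0611],[-0.2333,0.032,0,0,0,-0.0778],[-0.2867,0.04,0,0,0,-0.0944],[-0.34,0.0467,0,0,0,-0.1111],[-0.3933,0.0547,0,0,0,-0.1111],[-0.4467,0.0613,0,0,0,-0.1111],[-0.5,0.0693,0,0,0,-0.1111],[-0.5467,0.076,0,0,0,-0.1111],[-0.5733,0.08,0,0,0,-0.1111]]], "aperture": 0.06}}

```text
time_s: 13.55
tcp_pos: [0.5298, 0.0309, 0.1277]
eef_rot: [-180.0, 0.0, -78.8]
contact_force: [0.5, -0.0, 0.3]
gripper_width: 0.0597
gripper_force: 0.0
```

```bash
python3 go.py .5311 .0892 .11 -78.92
```

```text
[-0.0569 -0.0126  0.0178] [-0.0242  0.0134  0.1031] len 0.060924220741155756 [0.5298 0.0309 0.1277] [-179.9758    0.0133  -78.8169] [ 0.4885 -0.0346  0.2824]
```

Scaled: -0.057 m is -0.076, -0.055 m is -0.0733.

Call:
{"op": "inch_along", "data": {"increments": [[[-0.016,-0.004,0.0053,0,0,0],[-0.04,-0.0093,0.0133,0,0,0],[-0.0613,-0.0147,0.02,0,0,0],[-0.0733,-0.0167,0.024,0,0,0],[-0.076,-0.0167,0.024,0,0,0],[-0.076,-0.0167,0.024,0,0,0],[-0.076,-0.0167,0.024,0,0,0]]]}}

```text
time_s: 14.13
tcp_pos: [0.5313, 0.0855, 0.1096]
eef_rot: [180.0, -0.0, -78.9]
contact_force: [-0.2, -0.6, 0.9]
gripper_width: 0.0595
gripper_force: 0.0
```

```bash
python3 go.py .5311 .0892 .032 -78.92
```

```text
[-0.0037 -0.0006  0.0776] [ 0.018  -0.0092 -0.0228] len 0.07769134325788812 [0.5313 0.0855 0.1096] [179.982   -0.0092 -78.9428] [-0.2401 -0.6014  0.9065]
```

Scaled: 0.0775 m is 0.1033, 0.075 m is 0.1.

Call:
{"op": "inch_along", "data": {"increments": [[[-0.004,-0.0008,0.016,0,0,0],[-0.004,-0.0008,0.0467,0,0,0],[-0.004,-0.0008,0.0733,0,0,0],[-0.004,-0.0008,0.0907,0,0,0],[-0.004,-0.0008,0.1,0,0,0],[-0.004,-0.0008,0.1033,0,0,0],[-0.004,-0.0008,0.1033,0,0,0],[-0.004,-0.0008,0.1033,0,0,0]]]}}

```text
time_s: 14.8
tcp_pos: [0.532, 0.0891, 0.0329]
eef_rot: [-179.9, 0.0, -78.9]
contact_force: [0.4, 1.0, 1.0]
gripper_width: 0.06
gripper_force: 0.0
```

```bash
python3 go.py .5311 .0892 .032 -78.92
```

```text
[-0.0002  0.0009  0.0009] [-0.0623  0.0109 -0.0237] len 0.0012328139597852243 [0.532  0.0891 0.0329] [-179.9377    0.0109  -78.9437] [0.4291 1.0383 0.9742]
```

Call:
{"op": "inch_along", "data": {"increments": [[[0,0,0,0,0,0],[0,0,0,0,0,0],[0,0,0,0,0,0],[0,0,0,0,0,0],[0,0,0,0,0,0],[0,0,0,0,0,0]]], "aperture": 0.02, "grip_n": 12}}

```text
time_s: 15.3
tcp_pos: [0.5304, 0.089, 0.0321]
eef_rot: [179.9, -0.0, -78.9]
contact_force: [-5.1, 0.8, 3.8]
gripper_width: 0.0299
gripper_force: 12.0
```

```bash
python3 go.py .5311 .0892 .032 -78.92
```

```text
[-0.0001 -0.0008  0.0001] [ 0.0985 -0.0075 -0.0144] len 0.0007810004366269718 [0.5304 0.089  0.0321] [179.9015  -0.0075 -78.9344] [-5.1416  0.8226  3.8041]
```

Scaled: -0.0547 m is -0.0729, -0.0509 m is -0.0679.

Call:
{"op": "inch_along", "data": {"increments": [[[0,0.0013,0,0,0,0],[0.0004,0.0013,-0.0087,0,0,0],[0.0017,0.0013,-0.0172,0,0,0],[0.0039,0.0013,-0.0256,0,0,0],[0.0068,0.0013,-0.0337,0,0,0],[0.0107,0.0013,-0.0416,0,0,0],[0.0152,0.0013,-0.0489,0,0,0],[0.0204,0.0013,-0.0559,0,0,0],[0.0263,0.0013,-0.0621,0,0,0],[0.0328,0.0013,-0.0679,0,0,0],[0.0399,0.0013,-0.0729,0,0,0],[0.0399,0.0013,-0.0729,0,0,0]]], "aperture": 0.02, "grip_n": 25}}

```text
time_s: 16.3
tcp_pos: [0.5365, 0.059, 0.0879]
eef_rot: [-180.0, 0.0, -78.9]
contact_force: [-3.9, 3.3, 4.8]
gripper_width: 0.03
gripper_force: 25.0
```

```bash
python3 st.py
```

```text
travel -152.9 wy 0.5 z 87.9 mm | F clamp x 4.0 y 3.2 z 4.8 [-179.96    0.    -78.95]
```

Scaled: 0.044 m is 0.0587, 0.0386 m is 0.0515.

Call:
{"op": "inch_along", "data": {"increments": [[[0.0047,0,-0.0027,0,0,0],[0.0092,0,-0.0048,0,0,0],[0.0173,0,-0.008,0,0,0],[0.0257,0,-0.0103,0,0,0],[0.0343,0,-0.0117,0,0,0],[0.0428,0,-0.0124,0,0,0],[0.0515,0,-0.0121,0,0,0],[0.0587,0,-0.0113,0,0,0],[0.0587,0,-0.0113,0,0,0],[0.0587,0,-0.0113,0,0,0]]]}}

```text
time_s: 17.13
tcp_pos: [0.5453, 0.0156, 0.0968]
eef_rot: [-179.9, -0.1, -78.9]
contact_force: [-3.0, -1.0, 8.5]
gripper_width: 0.0298
gripper_force: 25.0
```

```bash
python3 st.py
```

```text
travel -108.6 wy 0.2 z 96.8 mm | F clamp x -0.4 y 3.2 z 8.5 [-1.7992e+02 -7.0000e-02 -7.8910e+01]
```

Call:
{"op": "inch_along", "data": {"increments": [[[0,0,0,0,0,0],[0,0,0,0,0,0],[0,0,0,0,0,0],[0,0,0,0,0,0],[0,0,0,0,0,0]]], "aperture": 0.06}}

```text
time_s: 17.55
tcp_pos: [0.5446, 0.0164, 0.0952]
eef_rot: [180.0, -0.0, -78.9]
contact_force: [-0.1, 0.8, 0.2]
gripper_width: 0.0567
gripper_force: 0.0
```

Call:
{"op": "inch_along", "data": {"increments": [[[0,0,-0.0133,0,0,0],[0,0,-0.04,0,0,0],[0,0,-0.0667,0,0,0],[0,0,-0.08,0,0,0],[-0.0267,0,-0.08,0,0,0],[-0.0667,0,-0.08,0,0,0],[-0.0933,0,-0.08,0,0,0],[-0.1,0,-0.08,0,0,0],[-0.1,0,-0.08,0,0,0]]]}}

```text
time_s: 18.3
tcp_pos: [0.5301, 0.0913, 0.1555]
eef_rot: [-180.0, 0.0, -78.8]
contact_force: [0.1, -0.3, 0.4]
gripper_width: 0.0601
gripper_force: 0.0
```

```bash
python3 go.py .5311 .0892 .1 -78.92
```

Run:
```python
from plant import r, imaging, telemetry, order
import cv2,numpy as np
c=imaging.capture("wrist"); np.savez("pics/wrist2.npz",**c)
cv2.imwrite("pics/w2.png",cv2.resize(c["frame"][:,:,::-1],(800,600),interpolation=cv2.INTER_CUBIC))
```

```text
[ 0.0023 -0.0006  0.0555] [-0.0211  0.0104  0.1111] len 0.055598365389469315 [0.5301 0.0913 0.1555] [-179.9789    0.0104  -78.8089] [ 0.1164 -0.325   0.3865]
```

View pics/w2.png

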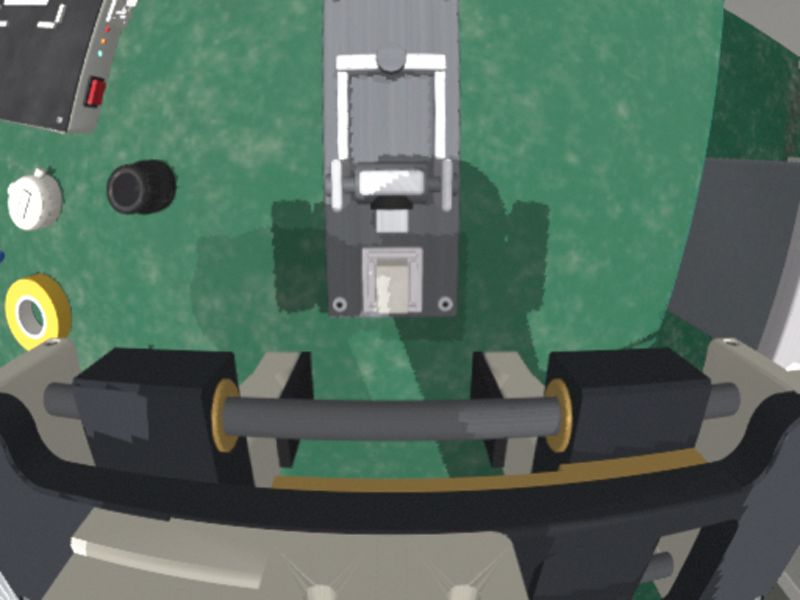

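The strap stands open, its end at about (392,180). The block sits in the nest with its top at about (375..410, 262..309), between the rims (363..422).

Run:
```python
from h import *
w=dict(np.load("pics/wrist2.npz")); a=np.deg2rad(101.08)
for u,v in [(375,310),(410,310),(376,262),(408,262),(392,286)]:
    p=plane(w,*f(u,v),.038,True); d=p[:2]-[.558,-.0482]; print(p.round(4),(1e3*(np.cos(a)*d[0]+np.sin(a)*d[1])).round(1),(1e3*(-np.sin(a)*d[0]+np.cos(a)*d[1])).round(1))
```

```bash
python3 go.py .5309 .0892 .021 -78.92
```

```text
[0.5384 0.1039 0.038 ] 153.0 -10.0
[0.5171 0.0996 0.038 ] 152.9 11.7
[0.5434 0.0739 0.038 ] 122.6 -9.2
[0.5245 0.0702 0.038 ] 122.6 10.2
[0.531  0.0867 0.038 ] 137.6 0.5
[ 0.0014 -0.0005  0.1344] [-0.0019 -0.0013  0.0806] len 0.1344345957037798 [0.5301 0.0905 0.1554] [-179.9981   -0.0013  -78.8394] [-0.0789 -0.1374  0.2641]
```

Scaled: 0.133 m is 0.1773, 0.04 m is 0.0533.

Call:
{"op": "inch_along", "data": {"increments": [[[0.0027,-0.0007,0.02,0,0,0],[0.0027,-0.0007,0.0533,0,0,0],[0.0027,-0.0007,0.0867,0,0,0],[0.0027,-0.0007,0.12,0,0,0],[0.0027,-0.0007,0.1467,0,0,0],[0.0027,-0.0007,0.1653,0,0,0],[0.0027,-0.0007,0.1747,0,0,0],[0.0027,-0.0007,0.1773,0,0,0],[0.0027,-0.0007,0.1773,0,0,0],[0.0027,-0.0007,0.1773,0,0,0]]], "aperture": 0.045}}

```text
time_s: 19.18
tcp_pos: [0.5317, 0.0882, 0.0231]
eef_rot: [-179.9, 0.0, -78.9]
contact_force: [0.2, 0.5, 1.0]
gripper_width: 0.0449
gripper_force: 0.0
```

```bash
python3 st.py;  python3 go.py .5309 .0877 .022 -78.92
```

```text
travel -182.5 wy -0.4 z 23.1 mm | F clamp x 0.4 y -0.3 z 1.0 [-1.7994e+02  1.0000e-02 -7.8940e+01]
[0.0003 0.0009 0.0011] [-0.0644  0.0109 -0.0159] len 0.0014373745307232832 [0.5317 0.0882 0.0231] [-179.9356    0.0109  -78.9359] [0.1788 0.4889 0.985 ]
```

Scaled: 0.0008 m is 0.0011.

Call:
{"op": "inch_along", "data": {"increments": [[[0,0.0011,0,0,0,0],[0,0.0011,0,0,0,0],[0,0.0011,0,0,0,0],[0,0.0011,0,0,0,0],[0,0.0011,0,0,0,0],[0,0.0011,0,0,0,0]]], "aperture": 0.01, "grip_n": 25}}

```text
time_s: 19.68
tcp_pos: [0.5304, 0.0882, 0.0227]
eef_rot: [-180.0, 0.0, -78.9]
contact_force: [-1.6, 0.1, 3.6]
gripper_width: 0.0201
gripper_force: 25.0
```

```bash
python3 st.py
```

```text
travel -182.8 wy 0.8 z 22.7 mm | F clamp x 0.4 y 1.5 z 3.6 [-1.7997e+02  1.0000e-02 -7.8910e+01]
```

Scaled: -0.07 m is -0.0933, -0.064 m is -0.0853.

Call:
{"op": "inch_along", "data": {"increments": [[[0,0,-0.004,0,0,0],[0,0,-0.0107,0,0,0],[0,0,-0.02,0,0,0],[0,0,-0.0333,0,0,0],[0,0,-0.0507,0,0,0],[0,0,-0.0693,0,0,0],[0,0,-0.0853,0,0,0],[0,0,-0.0933,0,0,0],[0,0,-0.0933,0,0,0]]]}}

```text
time_s: 20.43
tcp_pos: [0.5313, 0.0886, 0.0944]
eef_rot: [-179.8, 0.1, -78.9]
contact_force: [-0.0, 0.1, -1.6]
gripper_width: 0.0198
gripper_force: 25.0
```

```bash
python3 go.py .53 .3403 .09 -78.92
```

```text
[-0.2473 -0.0471  0.0048] [-0.1937  0.0535  0.0034] len 0.25175952650454614 [0.5313 0.0886 0.0944] [-179.8063    0.0535  -78.9165] [-0.0346  0.145  -1.5644]
```

Scaled: -0.247 m is -0.3293, -0.245 m is -0.3267.

Call:
{"op": "inch_along", "data": {"increments": [[[-0.0133,-0.0027,0,0,0,0],[-0.04,-0.008,0,0,0,0],[-0.08,-0.0147,0,0,0,0],[-0.12,-0.0227,0,0,0,0],[-0.16,-0.0307,0,0,0,0],[-0.2,-0.0387,0,0,0,0],[-0.24,-0.0453,0,0,0,0],[-0.28,-0.0533,0,0,0,0],[-0.3093,-0.0587,0,0,0,0],[-0.3267,-0.0627,0,0,0,0],[-0.3293,-0.0627,0,0,0,0],[-0.3293,-0.0627,0,0,0,0]]]}}

```text
time_s: 21.43
tcp_pos: [0.5283, 0.3399, 0.0912]
eef_rot: [179.9, -0.1, -78.9]
contact_force: [0.1, 0.3, -1.1]
gripper_width: 0.0199
gripper_force: 25.0
```

```bash
python3 go.py .53 .3403 .0232 -78.92
```

```text
[-0.0001 -0.0019  0.068 ] [ 0.0865 -0.0559  0.0501] len 0.06799493185874564 [0.5283 0.3399 0.0912] [179.9135  -0.0558 -78.8699] [ 0.1138  0.3299 -1.0777]
```

Scaled: 0.064 m is 0.0853, 0.063 m is 0.084.

Call:
{"op": "inch_along", "data": {"increments": [[[0,-0.0013,0.016,0,0,0],[0,-0.0013,0.0373,0,0,0],[0,-0.0013,0.0587,0,0,0],[0,-0.0013,0.0733,0,0,0],[0,-0.0013,0.08,0,0,0],[0,-0.0013,0.084,0,0,0],[0,-0.0013,0.0853,0,0,0],[0,-0.0013,0.0853,0,0,0],[0,-0.0013,0.0853,0,0,0]]]}}

```text
time_s: 22.18
tcp_pos: [0.5304, 0.34, 0.029]
eef_rot: [-179.9, 0.0, -78.9]
contact_force: [0.5, 0.9, -1.3]
gripper_width: 0.0196
gripper_force: 25.0
```

```bash
python3 go.py .53 .3403 .023 -78.92
```

```text
[-0.0004  0.0003  0.006 ] [-0.057   0.0348 -0.0037] len 0.0059926102747162495 [0.5304 0.34   0.029 ] [-179.943     0.0348  -78.9237] [ 0.4841  0.878  -1.3426]
```

Scaled: 0.0055 m is 0.0073, 0.005 m is 0.0067.

Call:
{"op": "inch_along", "data": {"increments": [[[0,0,0.0013,0,0,0],[0,0,0.0027,0,0,0],[0,0,0.004,0,0,0],[0,0,0.0053,0,0,0],[0,0,0.0067,0,0,0],[0,0,0.0073,0,0,0],[0,0,0.0073,0,0,0],[0,0,0.0073,0,0,0]]]}}

```text
time_s: 22.85
tcp_pos: [0.53, 0.3398, 0.0227]
eef_rot: [-180.0, 0.0, -78.9]
contact_force: [-0.2, -0.2, -0.6]
gripper_width: 0.0194
gripper_force: 25.0
```

```bash
python3 st.py
```

```text
travel -429.7 wy -47.1 z 22.7 mm | F clamp x -0.1 y 0.2 z -0.6 [-180.      0.    -78.92]
```

Scaled: 0.0005 m is 0.0007.

Call:
{"op": "inch_along", "data": {"increments": [[[0,0,0.0007,0,0,0],[0,0,0.0007,0,0,0],[0,0,0.0007,0,0,0]]]}}

```text
time_s: 23.1
tcp_pos: [0.53, 0.3397, 0.0227]
eef_rot: [-180.0, 0.0, -78.9]
contact_force: [-1.5, -1.0, 4.7]
gripper_width: 0.0197
gripper_force: 25.0
```

```bash
python3 st.py
```

```text
travel -429.7 wy -47.1 z 22.7 mm | F clamp x -0.7 y 1.6 z 4.7 [-179.99    0.    -78.92]
```

In contact at the expected height, so I'll release, lift straight up, and check.

Call:
{"op": "inch_along", "data": {"increments": [[[0,0,0,0,0,0],[0,0,0,0,0,0],[0,0,0,0,0,0],[0,0,0,0,0,0],[0,0,0,0,0,0]]], "aperture": 0.045}}

```text
time_s: 23.52
tcp_pos: [0.53, 0.3397, 0.0221]
eef_rot: [180.0, -0.0, -78.9]
contact_force: [0.8, 0.6, 0.2]
gripper_width: 0.0434
gripper_force: 0.0
```

Call:
{"op": "inch_along", "data": {"increments": [[[0,0,-0.0067,0,0,0],[0,0,-0.0267,0,0,0],[0,0,-0.06,0,0,0],[0,0,-0.1,0,0,0],[0,0,-0.14,0,0,0],[0,0,-0.1733,0,0,0],[-0.04,0,-0.2,0,0,0],[-0.08,0,-0.2133,0,0,0],[-0.12,0,-0.2133,0,0,0],[-0.16,0,-0.2133,0,0,0],[-0.1733,0,-0.2133,0,0,0],[-0.1733,0,-0.2133,0,0,0]]]}}

```text
time_s: 24.52
tcp_pos: [0.5042, 0.4696, 0.182]
eef_rot: [180.0, 0.0, -78.8]
contact_force: [1.2, -1.0, -0.2]
gripper_width: 0.0451
gripper_force: 0.0
```

Run:
```python
from plant import r, imaging, telemetry, order
import cv2,numpy as np
R=lambda i,w,h:cv2.resize(i[:,:,::-1],(w,h),interpolation=cv2.INTER_CUBIC)
a=imaging.capture("scene")["frame"]; b=imaging.capture("side")["frame"]; w=imaging.capture("wrist")["frame"]
o=np.zeros((600,800,3),np.uint8)
o[:300,:400]=R(b[100:250,90:290],400,300); o[:300,400:]=R(b[115:175,290:370],400,300)
o[300:,:400]=R(a[120:384,120:472],400,300); o[300:,400:]=R(w,400,300); cv2.imwrite("pics/f.png",o)
```

```text
(no output)
```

View pics/f.png

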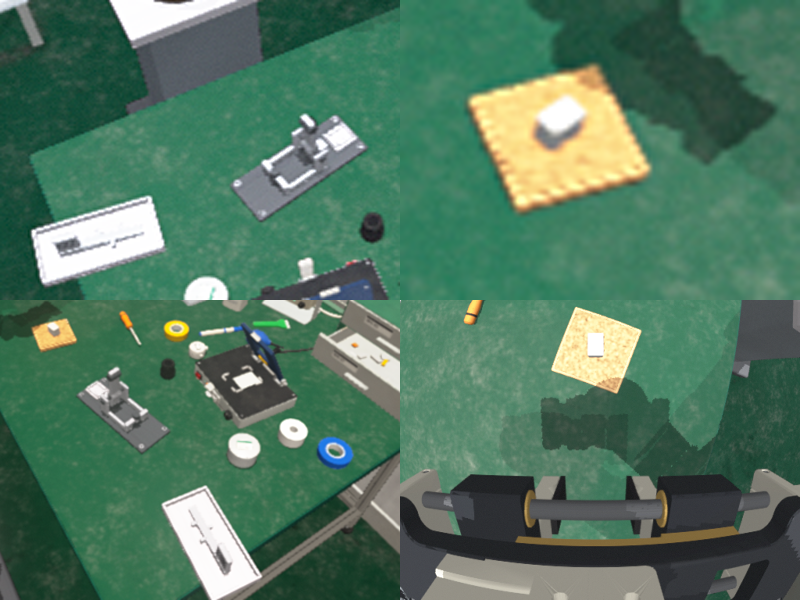

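The block stands upright in the middle of the rest (560,120 upper right; 595,345 wrist view). The wedge lies in the middle of the tray (100,240), the strap is open and the bystanders haven't moved, so I'm handing in.

```bash
python3 -c "
from plant import r, imaging, telemetry, order
print(order.close_job())"
```

```text
the job is handed in; nothing more can be done
None
```

The job is handed in at about 25 s of the 72 s allowed, with no verdict returned; the last pictures show the wedge lying in the tray, the strap open, the block upright on the middle of the rest, and the bystanders where they were.

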